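# Hang the blue pail on the bench hook

### The job

Clear the carving bench: raise the blue pail's wire bail until it stands upright while the pail is still standing on the bench, then carry the pail by its bail to the stand and hang it with the bail over both prongs of the twin hook, level and at rest, and let go. Leave the red pail where it stands.

Things in the scene. Friction and masses are not known exactly. Their poses are not given: they have to be found in the camera images.
- pail_blue: Blue open pail, loose, 0.3-0.6 kg, 85 mm high, 100 mm across the rim. Origin: centre of its underside, z up. Its squarish wire bail (6 mm rod, 126 mm wide) pivots about the pail's y axis, 73 mm above the underside; the crown is 105 mm from the pivot. It swings almost freely and falls if let go leaning. At the start it lies nearly flat towards the pail's +x, on its stop, crown clear of the rim.
- pail_blue_grip (a point): Middle of the crown of the blue pail's bail, in a pale wooden roller 14 mm thick, 44 mm long along y. The roller spins freely on the rod, so a gripper pinching it can keep its orientation while the bail swings up. Beyond it the straight rod is bare to y = +-52 mm. z points from the pivot to the crown: nearly level when flat, straight up when raised; y is parallel to the pail's y.
- hook_seat (a point): Where the crown's middle comes to rest on the fixed steel stand's twin hook, 222 mm up. Two brass prongs, 8 mm thick, at y = +-37 mm, axes 7 mm below this point, free gap between, point to -x, flat for x = +-15 mm. Tips (x = -30 mm) rise 17 mm above this point; crossbar at x = +80, post at x = +100 mm. Bring the bail in from -x above the tips, rod along y (either way round), then lower.
- pail_red: Red pail of the same build and size, its own bail lying flat towards its +x: a bystander. Origin: centre of its underside. The red and the blue pail may stand in either place.

How it is judged (in metres and radians):
On the way:
1. the blue pail's bail is upright (within 20 degrees) while the pail stands upright on the bench (angle between pail_blue_grip's own z axis and vertical below 0.35 rad and height (world z) of pail_blue below 0.008 m and angle between pail_blue's own z axis and vertical below 0.15 rad), for 0.1 s.
At the end, for the whole second after the job is handed in: The blue pail hangs free by its bail from both prongs: the crown's middle within 25 mm along the prongs, 20 mm across them and about 10 mm in height of the hook seat; pail level within 10 degrees, bail upright within 14 degrees, at rest (under 30 mm/s); the red pail within 30 mm of where it stood (x of pail_blue_grip in the frame of hook_seat between -0.025 and 0.025 m and y of pail_blue_grip in the frame of hook_seat between -0.02 and 0.02 m and z of pail_blue_grip in the frame of hook_seat between -0.01 and 0.012 m and height (world z) of pail_blue above 0.025 m and angle between pail_blue's own z axis and vertical below 0.18 rad and angle between pail_blue_grip's own z axis and vertical below 0.25 rad and linear speed of pail_blue below 0.03 m/s and distance of pail_red from where it was at the start of the episode below 0.03 m); the robot touches nothing.
It fails at once if the red pail is moved more than 30 mm or tipped over (distance of pail_red from where it was at the start of the episode above 0.03 m or angle between pail_red's own z axis and vertical above 0.4 rad).
It also fails if it takes over 64 s, if anything falls off the work surface, if the arm or the gripper's body presses on something with over 40 N, if the wrist force passes 120 N, or if a joint passes its speed limit or range.

### The arm

A 6-joint arm with a two-finger parallel gripper is mounted at the origin on the work surface. World frame = base frame: x ahead of the robot, y to its left, z up, the work surface at z = 0. Lengths are in mm, angles in degrees, forces in N, time in s.
With the tool pointing down it reaches from about 375 to 825 mm from the base axis. Payload 5.5 kg.
Tool frame: the origin (TCP) lies between the finger pads; the fingertips stand 11 mm ahead of it and the grasp point (between the pads) lies 8 mm behind it; z points along the fingers, y is the line along which they close (so a half turn about z gives the same grasp; the last joint's range is limited). The gripper opens to 85 mm and grips with 20 to 120 N. Pads are 22 mm wide; open, the fingers measure 114 mm over their backs; the gripper's body (76 mm by 85 mm) begins 54 mm behind the grasp point. The pads swing forward as they close: fully open they stand 13 mm farther back than shut.
Start: joints at [75.459, 17.962, -2.699, 69.339, 0, 90], TCP at [150.647, 580.776, 242.299] pointing down, gripper open.
Joint ranges: [-152.73, 152.73], [-39.44, 99.34], [-58.76, 71.6], [-118.89, 123.64], [-81.53, 83.1], [-180, 180]. Speed limits (degrees/s): [136.94, 136.94, 172.46, 180, 180, 180].

### API

Orientations are given as [roll, pitch, yaw] about the fixed x, y, z axes, in that order (R = Rz(yaw) Ry(pitch) Rx(roll)).
In Python, from station import ctrl, camera gives the robot as it stands.
- The arm moves only by the tool arm_command, never from a script. Its argument "rows" is a list of rows, each an object with "jaw": the opening, from 0 (shut) to 1 (fully open); "offset": the shift along the world's x, y, z in mm, a list of three; "twist": the turn, a rotation vector about the world's x, y, z in rad, a list of three. A call has 1 to 12 rows; each row shifts and turns the commanded pose from where the row before left it; what a row does not reach is not made up. A row lasts 1/12 s, in which the tool goes at most 41.7 mm and 7.16 degrees, less where a joint would pass 70% of its speed; a pose out of reach is approached as far as the arm can. A call is refused whole if a number of a shift passes 41.7 or a number of a turn 0.125, either way. A call with a gripper value outside its range is refused whole. The fingers move at their own pace and stop on an object; "newtons" is the grip in N (left out, the last holds). Time passes only in rows, so rows that do not move let the fingers close. It gives the time, the measured TCP pose, the force, the opening and the grip force at its end, in the units of the state.
- ctrl.sense(): the state, without advancing time (a new reading comes with each control period).
- camera(name): name is "side" or "top"; returns a dict with "frame" (420x560x3 uint8, blue, green, red), "depth" (420x560 float32, mm along the optical axis (not along the pixel's ray), 0 where there is no reading), "K" (3x3 intrinsics, pixels), "R" (3x3) and "t" (3): a world point X has camera coordinates R X + t. Camera axes: x right, y down, z forward; pixel columns grow to the right and rows downward; lengths in mm; the calibration is good to about 2 mm. A picture is of the moment at which its call begins.
- ctrl.hand_in(): hands the job in; it is judged then, once.
The state is a dict: "clock": time; "joint_pos": joint angles; "dq": joint speeds; "effort": joint torques, N m; "eef_pos": TCP position; "tcp_rot": TCP orientation; "ft_force": force on the tool from outside, world axes, zero at the start; "moment": the same for the moment, N m; "opening": finger opening in mm; "grip_force": force on a finger pad.
Only numpy, scipy, OpenCV 4.12 (cv2) and the standard library are available. Lean on these libraries where they do the work, as an engineer would, in place of code of your own. Each camera call takes 0.05 s, during which the arm holds its last target. There are 200 camera calls.

## Working session

There is one attempt and no reset: what is moved stays moved. The work goes in short steps, Python scripts to look and compute and a tool call to move; the robot and the scene stay as the last step left them, time stands still between calls to the robot, and variables do not carry over. Pictures are saved under pics/ and viewed, at most 10 in all, crops included, and the job is handed in when it is done.

Besides the shell and the picture viewer there is one more tool, called after "Emit:" as name(argument=value, ...) on one line, values as JSON. arm_command: Moves the arm, as the interface text tells. Its arguments: {"type":"object","properties":{"rows":{"type":"array"},"newtons":{"type":"number"}},"required":["rows"]}

```bash
mkdir -p pics
cat > h.py <<'E'
import numpy as np, cv2
from station import ctrl, camera
def pts(c):
    d=c["depth"]; v,u=np.indices(d.shape); K=c["K"]
    P=np.stack([(u-K[0,2])/K[0,0]*d,(v-K[1,2])/K[1,1]*d,d],-1)
    return (P-np.asarray(c["t"]).ravel())@np.asarray(c["R"])
def proj(c,X):
    q=c["K"]@(np.asarray(c["R"])@np.asarray(X,float)+np.asarray(c["t"]).ravel()); return q[:2]/q[2]
E
python3 - <<'E'
from h import *
import pickle
s=ctrl.sense(); print(s)
ims=[]
for n in("top","side"):
    c=camera(n); pickle.dump(c,open(n+".pkl","wb")); ims.append(c["frame"]); print(n,c["K"].tolist(),np.round(c["R"],3).tolist(),c["t"])
    cv2.imwrite(f"pics/{n}0.png",c["frame"])
E
```

```text
{'clock': 0.0, 'joint_pos': array([ 7.54580803e+01,  1.80035634e+01, -2.75580331e+00,  6.93386561e+01,
        1.21554766e-03,  9.00000922e+01]), 'dq': array([ 0.01058311,  0.0545024 , -0.06208026,  0.0898169 ,  0.02625825,
       -0.0137628 ]), 'effort': array([ 1.71133033e-03, -5.39590180e+01,  3.39749551e+01,  1.94077258e-02,
        6.19471866e-04,  6.98040708e-06]), 'eef_pos': array([150.50448815, 580.23316825, 241.42905452]), 'tcp_rot': array([-1.79901977e+02, -1.21538815e-03,  1.65457986e+02]), 'ft_force': array([ 0.37621588, -0.49693011,  0.68240247]), 'moment': array([ 0.01823119, -0.02093277, -0.04565072]), 'grip_force': 0.0, 'opening': 85.20870584380033}
top [[526.8381867028726, 0.0, 286.1831225007107], [0.0, 526.8381867028726, 206.86474792473476], [0.0, 0.0, 1.0]] [[0.012, -1.0, -0.007], [-0.983, -0.01, -0.185], [0.185, 0.009, -0.983]] [   9.95666535  505.38749917 1196.75420089]
side [[424.69867450366473, 0.0, 279.24931789872755], [0.0, 424.69867450366473, 215.57362774027797], [0.0, 0.0, 1.0]] [[0.912, -0.41, -0.015], [-0.233, -0.487, -0.842], [0.338, 0.771, -0.539]] [-456.62617643  245.56715356  962.99910477]
```

View pics/top0.png

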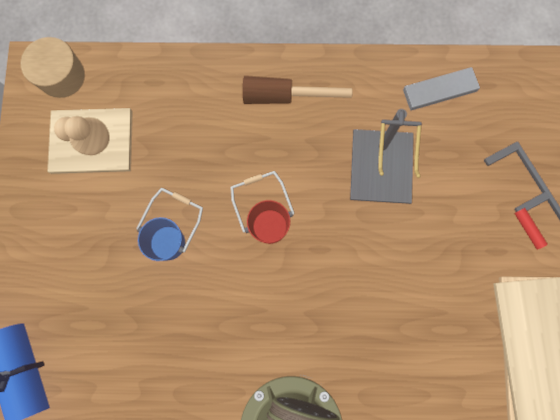

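View pics/side0.png

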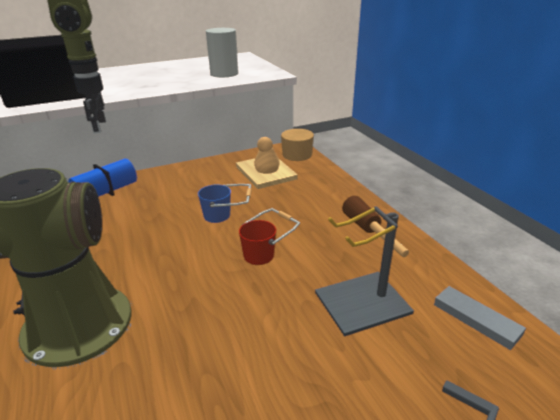

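The top view shows the blue pail at (163,240) with its roller at (181,199). The red pail is at (269,222) and its roller is at (252,180). The hook prong tips are near (382,177) and (416,176), and the crossbar is near (400,123). The side view shows the same layout, with the stand clear of the pails.

Run:
```python
from h import *
import pickle
C={n:pickle.load(open(n+".pkl","rb")) for n in("top","side")}
def ray(c,u,z):
    R=np.asarray(c["R"]);o=-R.T@np.asarray(c["t"]).ravel();d=R.T@np.linalg.inv(c["K"])@np.array([u[0],u[1],1.])
    return o+d*(z-o[2])/d[2]
boxes={"top":dict(blue=(125,180,215,270),red=(222,165,300,250),hook=(370,105,430,185)),"side":dict(blue=(190,175,260,230),red=(232,200,305,270),hook=(320,195,405,260))}
for n,c in C.items():
    P=pts(c); hsv=cv2.cvtColor(c["frame"],cv2.COLOR_BGR2HSV); H,S,V=cv2.split(hsv)
    for k,(a,b,e,f) in boxes[n].items():
        m=np.zeros(H.shape,bool); m[b:f,a:e]=1
        Z=P[...,2]
        if k!="hook":
            col=(H>100)&(H<130)&(S>120) if k=="blue" else ((H<5)|(H>172))&(S>150)
            q=P[m&col&(Z>78)]
            if len(q)>5:
                (x,y),r=cv2.minEnclosingCircle(q[:,:2].astype(np.float32)); print(n,k,"rim",len(q),np.round([x,y,r],1),q[:,2].max())
            w=m&~col&(Z>60)
            q=P[w]; print(n,k,"bail cloud",len(q),np.round(q.min(0)),np.round(q.max(0)))
            tan=m&(H>8)&(H<22)&(S>60)&(V>170)&(Z>50)
            v,u=np.nonzero(tan); 
            print(n,k,"roller",len(u),u.mean().round(1),v.mean().round(1),np.round(np.median(P[tan],0),1),np.ptp(P[tan],axis=0).round())
            if len(u)>5:
                q=np.cov(P[tan][:,:2].T); w_,E=np.linalg.eigh(q); print("  dir",np.degrees(np.arctan2(E[1,1],E[0,1])).round(1), "mean",P[tan].mean(0).round(1))
        else:
            yel=m&(H>15)&(H<32)&(S>110)&(Z>150)
            nl,L,st,ce=cv2.connectedComponentsWithStats(yel.astype(np.uint8))
            for i in range(1,nl):
                if st[i,4]<15: continue
                q=P[L==i]; vx=cv2.fitLine(q[:,:2].astype(np.float32),cv2.DIST_L2,0,.01,.01).ravel()
                print(n,"prong",st[i],np.round(q.mean(0),1),"dir",np.degrees(np.arctan2(vx[1],vx[0])).round(1),"min",q.min(0).round(),"max",q.max(0).round(),"median z",np.median(q[:,2]))
                o=np.argsort(q[:,0]); print(np.round(q[o[::max(1,len(o)//12)]],0).tolist())
```

```text
top blue rim 45 [346.8 176.9 187. ] 1269.5827226138413
top blue bail cloud 887 [275.   4.  60.] [ 541.  356. 1270.]
top blue roller 151 178.5 202.6 [514.4 252.2  86.2] [ 260.  284. 1194.]
  dir 46.5 mean [461.3 198.8 359.4]
top red rim 148 [393.8  35.2 122.4] 1269.5827226138413
top red bail cloud 557 [275.  -3.  60.] [ 583.  144. 1270.]
top red roller 145 258.5 184.0 [560.6  83.6  85.5] [ 307.  110. 1195.]
  dir -162.1 mean [522.9  71.2 215.7]
top prong [415 126   7  52  79] [ 582.2 -255.9  226. ] dir -4.4 min [ 534. -262.  213.] max [ 641. -247.  239.] median z 225.37747253091214
[[534.0, -253.0, 235.0], [539.0, -248.0, 231.0], [546.0, -253.0, 230.0], [549.0, -252.0, 226.0], [559.0, -256.0, 219.0], [566.0, -254.0, 218.0], [572.0, -255.0, 217.0], [584.0, -256.0, 220.0], [596.0, -258.0, 224.0], [602.0, -258.0, 225.0], [615.0, -258.0, 226.0], [622.0, -260.0, 229.0], [631.0, -259.0, 236.0], [641.0, -261.0, 237.0]]
side blue rim 104 [419.6 302.5  51.8] 87.92378001858079
side blue bail cloud 589 [ 148. -811.   60.] [539. 354. 719.]
side blue roller 46 244.6 193.6 [514. 256.  86.] [ 392. 1
[... 479 characters left out ...]
229.0], [558.0, -181.0, 219.0], [569.0, -180.0, 220.0], [579.0, -179.0, 219.0], [588.0, -181.0, 220.0], [597.0, -178.0, 223.0], [607.0, -182.0, 223.0], [616.0, -183.0, 224.0], [625.0, -181.0, 233.0], [633.0, -184.0, 229.0], [641.0, -186.0, 233.0]]
side prong [346 225  49  22 234] [ 583.7 -260.4  230.9] dir 46.5 min [ 148. -811.  192.] max [ 663. -213.  719.] median z 224.1549237138583
[[148.0, -811.0, 719.0], [539.0, -253.0, 230.0], [547.0, -252.0, 227.0], [558.0, -252.0, 216.0], [567.0, -251.0, 221.0], [577.0, -255.0, 215.0], [587.0, -256.0, 217.0], [597.0, -256.0, 219.0], [605.0, -256.0, 226.0], [616.0, -255.0, 229.0], [626.0, -256.0, 235.0], [634.0, -259.0, 234.0], [658.0, -221.0, 209.0]]
```

Run:
```python
from h import *
import pickle
C={n:pickle.load(open(n+".pkl","rb")) for n in("top","side")}
boxes={"top":dict(blue=(125,180,215,270),red=(222,165,300,250)),"side":dict(blue=(190,175,260,230),red=(232,200,305,270))}
def circ(q):
    A=np.c_[2*q[:,:2],np.ones(len(q))];s=np.linalg.lstsq(A,(q[:,:2]**2).sum(1),rcond=None)[0];return np.round([s[0],s[1],np.sqrt(s[2]+s[0]**2+s[1]**2)],1)
R={}
for n,c in C.items():
    P=pts(c); H,S,V=cv2.split(cv2.cvtColor(c["frame"],cv2.COLOR_BGR2HSV)); Z=P[...,2]
    for k,(a,b,e,f) in boxes[n].items():
        m=np.zeros(H.shape,bool); m[b:f,a:e]=1; m&=(c["depth"]>0)&(Z<200)
        col=(H>100)&(H<130)&(S>120) if k=="blue" else ((H<5)|(H>172))&(S>150)
        q=P[m&col&(Z>79)]; print(n,k,"rim",len(q),circ(q),q.min(0).round(),q.max(0).round())
        t=P[m&(H>8)&(H<22)&(S>60)&(V>170)&(Z>65)]
        ev,E=np.linalg.eigh(np.cov(t[:,:2].T)); print("  roller",len(t),t.mean(0).round(1),np.median(t,0).round(1),"dir",np.degrees(np.arctan2(E[1,1],E[0,1])).round(1),(t@np.r_[E[:,1],0]).ptp() if 0 else np.ptp(t[:,:2]@E[:,1]).round(1))
        g=P[m&~col&(S<60)&(Z>65)]; print("  rod",len(g),g.min(0).round(),g.max(0).round())
        R.setdefault(k,[]).append(g)
for k in R:
    g=np.vstack(R[k]); rect=cv2.minAreaRect(g[:,:2].astype(np.float32)); print(k,rect)
```

```text
top blue rim 42 [421.9 301.7  47.4] [376. 254.  80.] [467. 350.  88.]
  roller 116 [517.4 257.5  84.8] [517.5 257.9  85.1] dir 65.1 85.4
  rod 363 [374. 208.  67.] [540. 356.  88.]
top red rim 139 [465.1  55.7  47.4] [417.   8.  79.] [513. 104.  89.]
  roller 129 [553.6  79.6  85. ] [561.7  87.7  85.2] dir 50.4 146.4
  rod 311 [440.  -1.  69.] [583. 144.  88.]
side blue rim 94 [420.8 302.3  47.4] [373. 252.  79.] [468. 353.  88.]
  roller 42 [507.9 256.8  85.1] [515.8 259.1  85.6] dir 65.6 223.1
  rod 190 [371. 120.  66.] [538. 354.  87.]
side red rim 124 [464.   56.4  47.4] [416.   7.  79.] [511. 105.  87.]
  roller 49 [545.8 103.   86.2] [558.9  93.1  86.7] dir 126.2 216.1
  rod 184 [451.  -3.  72.] [582. 225.  87.]
blue ((441.3786315917969, 242.5769805908203), (225.58900451660156, 164.9317169189453), 76.54423522949219)
red ((496.01251220703125, 120.58935546875), (115.38760375976562, 225.63418579101562), 20.128583908081055)
```

Emit:
arm_command(rows=[{"jaw":0.5,"offset":[23,-20,0],"twist":[0,0,0.087]},{"jaw":0.5,"offset":[23,-20,0],"twist":[0,0,0.087]},{"jaw":0.5,"offset":[23,-20,0],"twist":[0,0,0.087]},{"jaw":0.5,"offset":[23,-20,0],"twist":[0,0,0.087]},{"jaw":0.5,"offset":[23,-20,0],"twist":[0,0,0.087]},{"jaw":0.5,"offset":[23,-20,0],"twist":[0,0,0.087]},{"jaw":0.5,"offset":[23,-20,0],"twist":[0,0,0.087]},{"jaw":0.5,"offset":[23,-20,0],"twist":[0,0,0.087]}])

```text
clock: 0.77
eef_pos: [335.4, 419.4, 242.0]
tcp_rot: [-180.0, -0.0, -154.4]
ft_force: [0.3, 0.5, 0.1]
opening: 42.8
grip_force: 0.0
```

Emit:
arm_command(rows=[{"jaw":0.5,"offset":[23,-20,0],"twist":[0,0,0.087]},{"jaw":0.5,"offset":[23,-20,0],"twist":[0,0,0.087]},{"jaw":0.5,"offset":[23,-20,0],"twist":[0,0,0.087]},{"jaw":0.5,"offset":[23,-20,0],"twist":[0,0,0.087]},{"jaw":0.5,"offset":[23,-20,0],"twist":[0,0,0.087]},{"jaw":0.5,"offset":[23,-20,0],"twist":[0,0,0.087]},{"jaw":0.5,"offset":[23,-20,0],"twist":[0,0,0.087]},{"jaw":0.5,"offset":[23,-20,0],"twist":[0,0,0.087]},{"jaw":0.5,"offset":[0,0,0],"twist":[0,0,0]},{"jaw":0.5,"offset":[0,0,0],"twist":[0,0,0]}])

```text
clock: 1.6
eef_pos: [519.3, 259.6, 241.7]
tcp_rot: [180.0, -0.0, -115.0]
ft_force: [0.0, 0.4, -1.1]
opening: 42.8
grip_force: 0.0
```

```bash
python3 -c "
from h import *
s=ctrl.sense();print(s['clock'],s['joint_pos'],s['opening'])
for n in('top','side'): cv2.imwrite(f'pics/{n}1.png',camera(n)['frame'])"
```

```text
1.6 [ 2.65545945e+01  1.59212434e+01 -5.53124593e+00  6.86098375e+01
  1.31433545e-02 -3.84517640e+01] 42.82862912114586
```

Emit:
arm_command(rows=[{"jaw":0.5,"offset":[-3,-2,-30],"twist":[0,0,0]},{"jaw":0.5,"offset":[0,0,-30],"twist":[0,0,0]},{"jaw":0.5,"offset":[0,0,-30],"twist":[0,0,0]},{"jaw":0.5,"offset":[0,0,-25],"twist":[0,0,0]},{"jaw":0.5,"offset":[0,0,-20],"twist":[0,0,0]},{"jaw":0.5,"offset":[0,0,-15],"twist":[0,0,0]},{"jaw":0.5,"offset":[0,0,-10],"twist":[0,0,0]},{"jaw":0.5,"offset":[0,0,-10],"twist":[0,0,0]},{"jaw":0.5,"offset":[0,0,0],"twist":[0,0,0]}])

```text
clock: 2.45
eef_pos: [514.1, 259.0, 70.7]
tcp_rot: [179.9, -0.1, -114.7]
ft_force: [0.1, -0.1, 0.0]
opening: 43.0
grip_force: 0.0
```

```bash
python3 -c "
from h import *
c=camera('side');cv2.imwrite('pics/s2.png',cv2.resize(c['frame'][130:270,150:340],None,fx=4,fy=4,interpolation=3))"
```

```text
(no output)
```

View pics/s2.png

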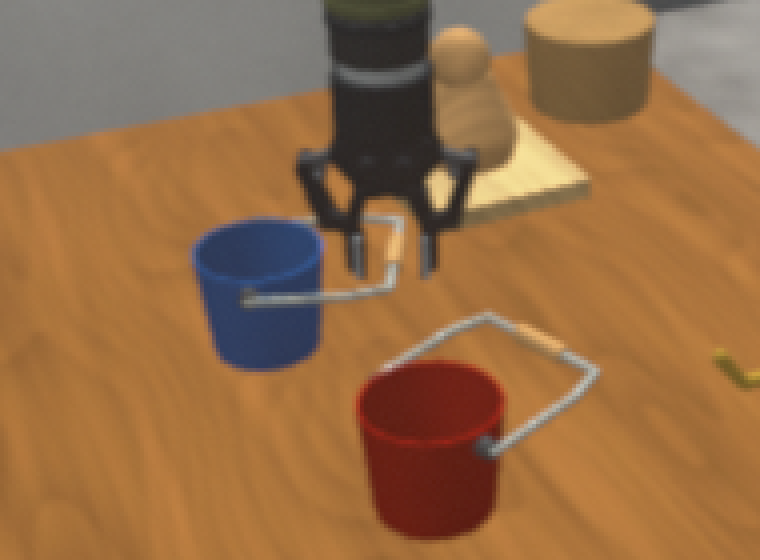

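The crop shows the roller at about (398,245), midway between the fingers at (355,265) and (428,265). I'll close now.

Emit:
arm_command(rows=[{"jaw":0,"offset":[0,0,0],"twist":[0,0,0]},{"jaw":0,"offset":[0,0,0],"twist":[0,0,0]},{"jaw":0,"offset":[0,0,0],"twist":[0,0,0]},{"jaw":0,"offset":[0,0,0],"twist":[0,0,0]},{"jaw":0,"offset":[0,0,0],"twist":[0,0,0]},{"jaw":0,"offset":[0,0,0],"twist":[0,0,0]}], newtons=50)

```text
clock: 3.0
eef_pos: [516.7, 259.1, 73.2]
tcp_rot: [-179.9, 0.1, -114.8]
ft_force: [1.7, 0.5, 4.1]
opening: 12.1
grip_force: 48.8
```

Emit:
arm_command(rows=[{"jaw":0,"offset":[-1.5,0.7,13],"twist":[0,0,0]},{"jaw":0,"offset":[-3,1.4,12.5],"twist":[0,0,0]},{"jaw":0,"offset":[-4.4,2.1,12],"twist":[0,0,0]},{"jaw":0,"offset":[-5.8,2.7,11.5],"twist":[0,0,0]},{"jaw":0,"offset":[-7,3.3,10.5],"twist":[0,0,0]},{"jaw":0,"offset":[-8.2,3.8,9.6],"twist":[0,0,0]},{"jaw":0,"offset":[0,0,0],"twist":[0,0,0]}])

```text
clock: 3.58
eef_pos: [485.1, 274.0, 144.0]
tcp_rot: [-179.9, 0.1, -114.7]
ft_force: [3.9, -1.2, 3.0]
opening: 12.6
grip_force: 49.3
```

```bash
python3 -c "
from h import *
c=camera('side');cv2.imwrite('pics/s3.png',cv2.resize(c['frame'][110:250,150:340],None,fx=4,fy=4,interpolation=3))"
```

```text
(no output)
```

View pics/s3.png

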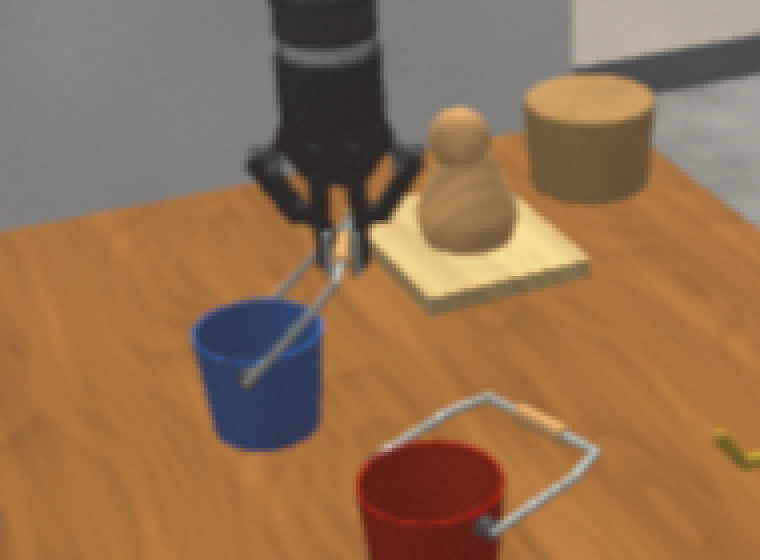

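The crop shows the roller gripped at about (342,245) with the bail half raised. The pail still stands upright where it was, at about (258,380). I'll finish the arc.

Emit:
arm_command(rows=[{"jaw":0,"offset":[-9.2,4.3,8],"twist":[0,0,0]},{"jaw":0,"offset":[-10,4.7,6.5],"twist":[0,0,0]},{"jaw":0,"offset":[-10.8,5,5.3],"twist":[0,0,0]},{"jaw":0,"offset":[-11.4,5.3,3.8],"twist":[0,0,0]},{"jaw":0,"offset":[-11.5,5.4,2.2],"twist":[0,0,0]},{"jaw":0,"offset":[-11,5.2,0.5],"twist":[0,0,0]},{"jaw":0,"offset":[0,0,0],"twist":[0,0,0]},{"jaw":0,"offset":[0,0,0],"twist":[0,0,0]},{"jaw":0,"offset":[0,0,0],"twist":[0,0,0]}])

```text
clock: 4.38
eef_pos: [423.0, 303.4, 170.7]
tcp_rot: [-179.8, 0.2, -114.8]
ft_force: [-2.0, -3.9, 25.6]
opening: 12.3
grip_force: 51.4
```

Run:
```python
from h import *
c=camera('side');cv2.imwrite('pics/s4.png',cv2.resize(c['frame'][110:250,150:340],None,fx=4,fy=4,interpolation=3))
P=pts(c);H,S,V=cv2.split(cv2.cvtColor(c["frame"],cv2.COLOR_BGR2HSV));Z=P[...,2]
m=np.zeros(H.shape,bool);m[160:230,185:250]=1
q=P[m&(H>100)&(H<130)&(S>120)&(Z<200)&(c["depth"]>0)]
print(q.min(0),q.max(0),ctrl.sense()['ft_force'])
```

```text
[373.17988776 252.04842647   6.01843352] [468.19755182 351.75935632  87.56092539] [-1.85256024 -5.29839206 25.69048255]
```

View pics/s4.png

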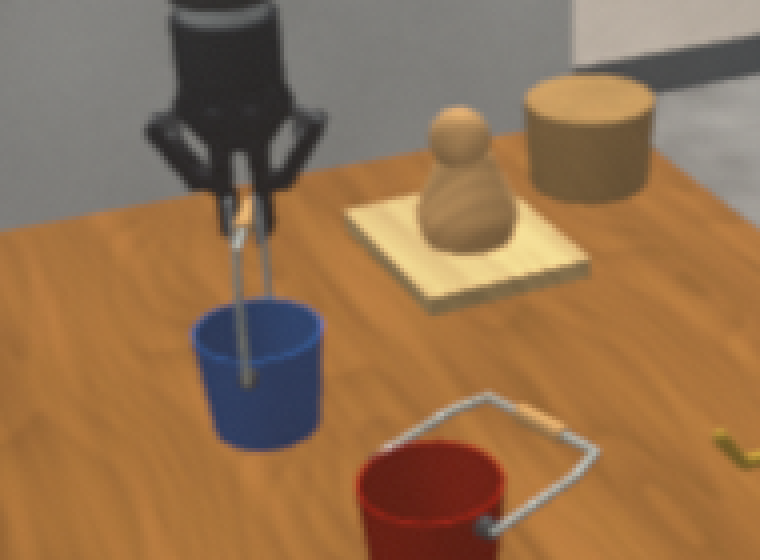

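The crop shows the bail upright at about (243,290), with the pail level on the bench. The arm is pressing down with about 25 N, so I'll lift gently.

Emit:
arm_command(rows=[{"jaw":0,"offset":[0,0,1],"twist":[0,0,0]},{"jaw":0,"offset":[0,0,1],"twist":[0,0,0]},{"jaw":0,"offset":[0,0,2],"twist":[0,0,0]},{"jaw":0,"offset":[0,0,5],"twist":[0,0,0]},{"jaw":0,"offset":[0,0,10],"twist":[0,0,0]},{"jaw":0,"offset":[0,0,15],"twist":[0,0,0]},{"jaw":0,"offset":[0,0,20],"twist":[0,0,0]},{"jaw":0,"offset":[0,0,20],"twist":[0,0,0]},{"jaw":0,"offset":[0,0,20],"twist":[0,0,0]},{"jaw":0,"offset":[0,0,15],"twist":[0,0,0]},{"jaw":0,"offset":[0,0,10],"twist":[0,0,0]},{"jaw":0,"offset":[0,0,5],"twist":[0,0,0]}], newtons=70)

```text
clock: 5.43
eef_pos: [421.8, 302.7, 292.7]
tcp_rot: [180.0, 0.0, -114.8]
ft_force: [0.6, -0.3, -5.6]
opening: 11.6
grip_force: 68.4
```

Emit:
arm_command(rows=[{"jaw":0,"offset":[1.6,-3,0],"twist":[0,0,0.0123]},{"jaw":0,"offset":[1.6,-7,0],"twist":[0,0,0.0123]},{"jaw":0,"offset":[1.6,-11,0],"twist":[0,0,0.0123]},{"jaw":0,"offset":[1.6,-15,0],"twist":[0,0,0.0123]},{"jaw":0,"offset":[1.6,-19,0],"twist":[0,0,0.0123]},{"jaw":0,"offset":[1.6,-20,0],"twist":[0,0,0.0123]},{"jaw":0,"offset":[1.6,-20,0],"twist":[0,0,0.0123]},{"jaw":0,"offset":[1.6,-20,0],"twist":[0,0,0.0123]},{"jaw":0,"offset":[1.6,-20,0],"twist":[0,0,0.0123]},{"jaw":0,"offset":[1.6,-20,0],"twist":[0,0,0.0123]},{"jaw":0,"offset":[1.6,-20,0],"twist":[0,0,0.0123]},{"jaw":0,"offset":[1.6,-20,0],"twist":[0,0,0.0123]}])

```text
clock: 6.43
eef_pos: [440.1, 106.3, 290.3]
tcp_rot: [179.9, -0.1, -106.3]
ft_force: [0.4, -0.9, -6.2]
opening: 11.7
grip_force: 68.4
```

Emit:
arm_command(rows=[{"jaw":0,"offset":[1.6,-20,0],"twist":[0,0,0.0123]},{"jaw":0,"offset":[1.6,-20,0],"twist":[0,0,0.0123]},{"jaw":0,"offset":[1.6,-20,0],"twist":[0,0,0.0123]},{"jaw":0,"offset":[1.6,-20,0],"twist":[0,0,0.0123]},{"jaw":0,"offset":[1.6,-20,0],"twist":[0,0,0.0123]},{"jaw":0,"offset":[1.6,-20,0],"twist":[0,0,0.0123]},{"jaw":0,"offset":[1.6,-20,0],"twist":[0,0,0.0123]},{"jaw":0,"offset":[1.6,-20,0],"twist":[0,0,0.0123]},{"jaw":0,"offset":[1.6,-20,0],"twist":[0,0,0.0123]},{"jaw":0,"offset":[1.6,-20,0],"twist":[0,0,0.0123]},{"jaw":0,"offset":[1.6,-20,0],"twist":[0,0,0.0123]},{"jaw":0,"offset":[1.6,-20,0],"twist":[0,0,0.0123]}])

```text
clock: 7.43
eef_pos: [459.2, -133.3, 290.2]
tcp_rot: [179.8, 0.0, -97.8]
ft_force: [0.4, 0.2, -5.5]
opening: 11.9
grip_force: 68.4
```

Emit:
arm_command(rows=[{"jaw":0,"offset":[1.6,-20,0],"twist":[0,0,0.0123]},{"jaw":0,"offset":[1.6,-19,0],"twist":[0,0,0.0123]},{"jaw":0,"offset":[1.6,-15,0],"twist":[0,0,0.0123]},{"jaw":0,"offset":[1.6,-11,0],"twist":[0,0,0.0123]},{"jaw":0,"offset":[1.6,-9,0],"twist":[0,0,0.0123]},{"jaw":0,"offset":[1.6,-5,0],"twist":[0,0,0.0123]},{"jaw":0,"offset":[0,0,0],"twist":[0,0,0]},{"jaw":0,"offset":[0,0,0],"twist":[0,0,0]}])

```text
clock: 8.1
eef_pos: [469.4, -211.0, 290.8]
tcp_rot: [179.9, 0.1, -93.7]
ft_force: [0.2, 0.5, -6.1]
opening: 11.9
grip_force: 68.3
```

Run:
```python
from h import *
c=camera('side');cv2.imwrite('pics/s5.png',c['frame'])
c=camera('top');cv2.imwrite('pics/t5.png',c['frame'])
```

```text
(no output)
```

View pics/s5.png

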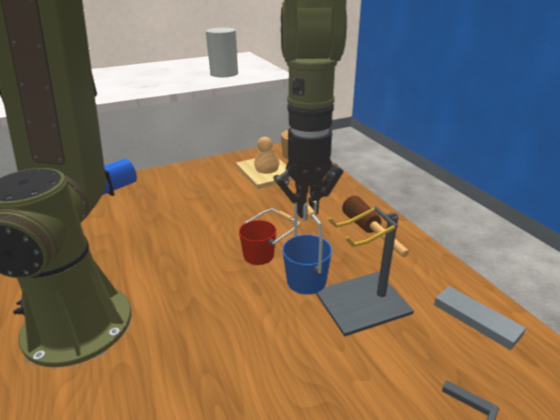

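The side view shows the pail hanging level by its bail at about (307,262), just before the prong tips at (332,220) and (350,240). The red pail hasn't moved. Next I lower it below the prongs and move it in.

Emit:
arm_command(rows=[{"jaw":0,"offset":[0,0,-5],"twist":[0,0,0]},{"jaw":0,"offset":[0,0,-10],"twist":[0,0,0]},{"jaw":0,"offset":[0,0,-12],"twist":[0,0,0]},{"jaw":0,"offset":[0,0,-10],"twist":[0,0,0]},{"jaw":0,"offset":[0,0,-5],"twist":[0,0,0]},{"jaw":0,"offset":[3,-0.2,0],"twist":[0,0,0]},{"jaw":0,"offset":[5,-0.3,0],"twist":[0,0,0]},{"jaw":0,"offset":[8,-0.5,0],"twist":[0,0,0]},{"jaw":0,"offset":[10,-0.6,0],"twist":[0,0,0]},{"jaw":0,"offset":[10,-0.6,0],"twist":[0,0,0]},{"jaw":0,"offset":[10,-0.6,0],"twist":[0,0,0]},{"jaw":0,"offset":[10,-0.6,0],"twist":[0,0,0]}])

```text
clock: 9.2
eef_pos: [527.4, -214.9, 249.8]
tcp_rot: [-180.0, -0.0, -93.6]
ft_force: [-0.5, -0.0, -4.6]
opening: 11.4
grip_force: 68.4
```

Emit:
arm_command(rows=[{"jaw":0,"offset":[10,-0.6,0],"twist":[0,0,0]},{"jaw":0,"offset":[10,-0.6,0],"twist":[0,0,0]},{"jaw":0,"offset":[8,-0.5,0],"twist":[0,0,0]},{"jaw":0,"offset":[6,-0.4,0],"twist":[0,0,0]},{"jaw":0,"offset":[4,-0.3,0],"twist":[0,0,0]},{"jaw":0,"offset":[0,0,0],"twist":[0,0,0]},{"jaw":0,"offset":[0,0,0],"twist":[0,0,0]},{"jaw":0,"offset":[0,0,0],"twist":[0,0,0]}])

```text
clock: 9.87
eef_pos: [563.4, -217.1, 249.7]
tcp_rot: [180.0, 0.0, -93.7]
ft_force: [-0.9, 0.3, -5.2]
opening: 11.6
grip_force: 68.4
```

Run:
```python
from h import *
c=camera('side');cv2.imwrite('pics/s6.png',cv2.resize(c['frame'][130:320,280:450],None,fx=3,fy=3,interpolation=3))
```

```text
(no output)
```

View pics/s6.png

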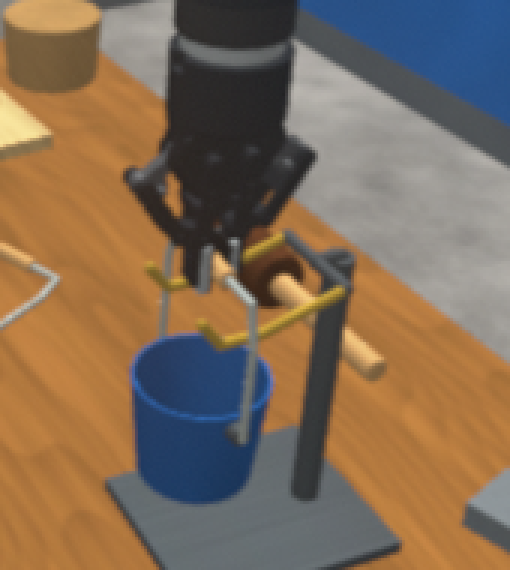

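The crop shows the bail straddling both prongs, above them and inside the tips at (150,268) and (205,328). Lowering it now.

Emit:
arm_command(rows=[{"jaw":0,"offset":[0,0,-3],"twist":[0,0,0]},{"jaw":0,"offset":[0,0,-5],"twist":[0,0,0]},{"jaw":0,"offset":[0,0,-6],"twist":[0,0,0]},{"jaw":0,"offset":[0,0,-6],"twist":[0,0,0]},{"jaw":0,"offset":[0,0,-5],"twist":[0,0,0]},{"jaw":0,"offset":[0,0,-3],"twist":[0,0,0]},{"jaw":0,"offset":[0,0,-2],"twist":[0,0,0]},{"jaw":0,"offset":[0,0,-2],"twist":[0,0,0]},{"jaw":0,"offset":[0,0,0],"twist":[0,0,0]},{"jaw":0,"offset":[0,0,0],"twist":[0,0,0]}])

```text
clock: 10.75
eef_pos: [563.9, -217.2, 217.8]
tcp_rot: [-180.0, -0.0, -93.6]
ft_force: [0.1, -0.3, -4.8]
opening: 11.6
grip_force: 68.4
```

Emit:
arm_command(rows=[{"jaw":0,"offset":[0,0,-1],"twist":[0,0,0]},{"jaw":0,"offset":[0,0,-1],"twist":[0,0,0]},{"jaw":0,"offset":[0,0,-1],"twist":[0,0,0]},{"jaw":0,"offset":[0,0,0],"twist":[0,0,0]},{"jaw":0,"offset":[0,0,0],"twist":[0,0,0]}])

```text
clock: 11.17
eef_pos: [564.0, -217.2, 215.1]
tcp_rot: [-180.0, -0.0, -93.6]
ft_force: [-0.3, -0.8, -3.4]
opening: 12.0
grip_force: 68.6
```

Emit:
arm_command(rows=[{"jaw":0,"offset":[0,0,-0.7],"twist":[0,0,0]},{"jaw":0,"offset":[0,0,-0.7],"twist":[0,0,0]},{"jaw":0,"offset":[0,0,0],"twist":[0,0,0]},{"jaw":0,"offset":[0,0,0],"twist":[0,0,0]},{"jaw":0,"offset":[0,0,0],"twist":[0,0,0]}])

```text
clock: 11.58
eef_pos: [564.2, -217.3, 214.6]
tcp_rot: [-179.9, -0.0, -93.6]
ft_force: [-2.6, 0.9, 5.2]
opening: 12.0
grip_force: 69.6
```

Emit:
arm_command(rows=[{"jaw":0.2,"offset":[0,0,0],"twist":[0,0,0]},{"jaw":0.25,"offset":[0,0,0],"twist":[0,0,0]},{"jaw":0.35,"offset":[0,0,0],"twist":[0,0,0]},{"jaw":0.5,"offset":[0,0,0],"twist":[0,0,0]},{"jaw":0.5,"offset":[0,0,0],"twist":[0,0,0]},{"jaw":0.5,"offset":[0,0,0],"twist":[0,0,0]},{"jaw":0.5,"offset":[0,0,0],"twist":[0,0,0]},{"jaw":0.5,"offset":[0,0,0],"twist":[0,0,0]}])

```text
clock: 12.25
eef_pos: [563.8, -217.1, 213.2]
tcp_rot: [180.0, 0.0, -93.6]
ft_force: [-0.2, -0.0, 0.2]
opening: 42.9
grip_force: 0.0
```

Emit:
arm_command(rows=[{"jaw":0.5,"offset":[0,0,5],"twist":[0,0,0]},{"jaw":0.5,"offset":[0,0,10],"twist":[0,0,0]},{"jaw":0.5,"offset":[0,0,15],"twist":[0,0,0]},{"jaw":0.5,"offset":[0,0,20],"twist":[0,0,0]},{"jaw":0.5,"offset":[0,0,20],"twist":[0,0,0]},{"jaw":0.5,"offset":[0,0,20],"twist":[0,0,0]},{"jaw":0.5,"offset":[0,0,10],"twist":[0,0,0]},{"jaw":0.5,"offset":[0,0,0],"twist":[0,0,0]},{"jaw":0.5,"offset":[0,0,0],"twist":[0,0,0]},{"jaw":0.5,"offset":[0,0,0],"twist":[0,0,0]},{"jaw":0.5,"offset":[0,0,0],"twist":[0,0,0]},{"jaw":0.5,"offset":[0,0,0],"twist":[0,0,0]}])

```text
clock: 13.25
eef_pos: [563.3, -216.9, 312.0]
tcp_rot: [179.9, 0.0, -93.6]
ft_force: [0.6, -0.4, -0.3]
opening: 42.9
grip_force: 0.0
```

Emit:
arm_command(rows=[{"jaw":0.5,"offset":[0,0,0],"twist":[0,0,0]},{"jaw":0.5,"offset":[0,0,0],"twist":[0,0,0]},{"jaw":0.5,"offset":[0,0,0],"twist":[0,0,0]},{"jaw":0.5,"offset":[0,0,0],"twist":[0,0,0]},{"jaw":0.5,"offset":[0,0,0],"twist":[0,0,0]},{"jaw":0.5,"offset":[0,0,0],"twist":[0,0,0]},{"jaw":0.5,"offset":[0,0,0],"twist":[0,0,0]},{"jaw":0.5,"offset":[0,0,0],"twist":[0,0,0]},{"jaw":0.5,"offset":[0,0,0],"twist":[0,0,0]},{"jaw":0.5,"offset":[0,0,0],"twist":[0,0,0]},{"jaw":0.5,"offset":[0,0,0],"twist":[0,0,0]},{"jaw":0.5,"offset":[0,0,0],"twist":[0,0,0]}])

```text
clock: 14.25
eef_pos: [563.8, -217.1, 313.3]
tcp_rot: [180.0, 0.0, -93.6]
ft_force: [0.5, -0.5, -0.7]
opening: 42.5
grip_force: 0.0
```

Run:
```python
from h import *
for i in range(2):
    c=camera('side');P=pts(c);H,S,V=cv2.split(cv2.cvtColor(c["frame"],cv2.COLOR_BGR2HSV));Z=P[...,2]
    q=P[(H>100)&(H<130)&(S>120)&(Z<180)&(Z>10)&(c["depth"]>0)&(abs(P[...,1]+217)<90)&(P[...,0]>450)&(P[...,0]<640)]
    print(q.min(0).round(1),q.max(0).round(1),q.mean(0))
    t=P[(H>8)&(H<22)&(S>60)&(V>150)&(abs(Z-222)<15)&(c["depth"]>0)&(abs(P[...,1]+217)<25)&(abs(P[...,0]-563)<30)]
    print(len(t),t.mean(0))
    for _ in range(8): camera('top')
cv2.imwrite('pics/s7.png',cv2.resize(c['frame'][100:340,200:450],None,fx=2.4,fy=2.4,interpolation=3))
```

```text
[ 513.5 -266.5   44.6] [ 611.8 -168.4  131.5] [ 559.89546466 -218.18429044   93.92165412]
109 [ 561.53094936 -218.57008896  226.49498132]
[ 513.7 -266.8   44. ] [ 611.7 -168.3  131.8] [ 559.80370171 -218.09087968   93.92739176]
108 [ 561.48741882 -218.83927802  226.63661239]
```

View pics/s7.png

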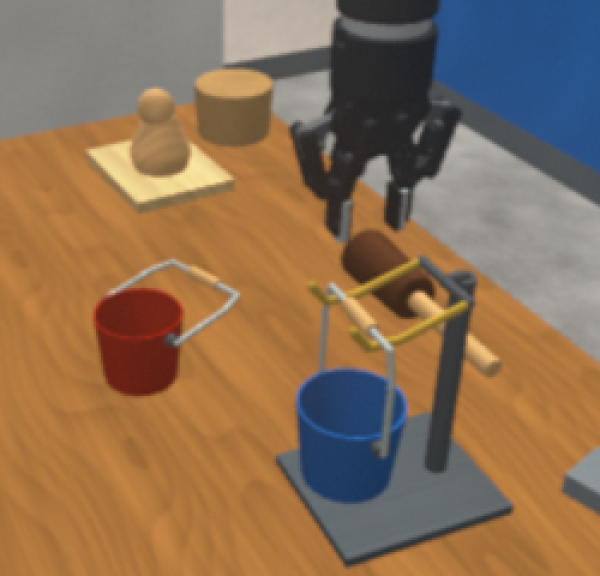

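The crop shows the blue pail hanging level and at rest, its roller at about (360,310) with the bail over both prongs. The gripper is well clear above, and the red pail is undisturbed at (140,340).

```bash
python3 -c "
from station import ctrl
print(ctrl.hand_in())"
```

```text
the job is handed in; nothing more can be done
None
```

The blue pail's bail was raised upright on the bench, and the pail now hangs level and at rest over both prongs with the gripper clear; the red pail was not disturbed, and the job is handed in (no verdict was returned).

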